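Clamp a jar in the labelling cradle

TASK

Get the jar in the labelling cradle ready for its label: push the sliding rod by its orange plate until its sprung rubber pad has pressed the jar fully home in the V-block and begins to give, but never so hard that the pad's spring bottoms out; then flip the red cam lever right over to the back, under the lamp, so that it snaps past centre and locks the rod. Leave the jar standing upright, and do not disturb the other things on the table.

Things in the scene. Friction and masses are not known exactly. Their poses are not given: they have to be found in the camera images.
- cradle: Fixed labelling cradle on a dark steel base plate 185 x 300 x 12 mm. Origin on the table; x points to the back (away from the robot at yaw 0), y to the left along the rod, z up; plate from x -75 to 110, y -125 to 175 mm. Grey V-block (62 mm high) at y 100 to 165 mm; aluminium guide block for rod and lever at x -31 to 31, y -95 to -35 mm, 78 mm high, its lever ears to 111 mm.
- lamp_edge (a point): Middle of the lower front edge of the white lamp bar that hangs fixed over the cradle's back: cradle x 60 to 120, y -130 to 180 mm, from 260 to 286 mm above the table, on two 16 mm posts (x 98, y -105 and 155 mm). It is in the way of a tool held upright over the closed lever: tilt the tool 25 to 40 degrees, its upper end leaning to the front (-x).
- rod (a joint): Travel of the steel rod (18 mm) in m, 0 to 0.085, growing as it moves to the cradle's +y, towards the V-block. Unclamped it slides with about 2.5 N of friction and stays where it is left. With a jar home in the V-block the pad meets it at about 0.071. While the lever is closed a brake holds it: even a push of 20 N only makes it creep by a few mm, so it must be set before the lever is closed.
- pad_spring (a joint): How far the sprung pad at the rod's tip is pushed in, in m: 0 free, 0.010 bottomed out. Spring about 1.5 N per mm, so the push on the plate rises from about 4 N (sliding rod and jar) to about 10 N with the pad 4 mm in, and to about 18 N as it bottoms out. Let go unclamped, the rod backs off by itself until the pad is about 1.5 mm in.
- pad_face (a point): Centre of the flat face of the rod's black rubber pad (34 mm disc), on the rod's axis, 52 mm above the table; it faces the cradle's +y.
- push_plate (a point): Centre of the outer (-y) face of the orange push plate at the rod's free end. The plate is upright, 50 mm wide (along the cradle's x), 14 mm thick (along y), from 27 to 117 mm above the table; this point is 72 mm above the table. Push it towards the cradle's +y. The space on its outer side is free.
- cam_lever (a joint): Angle of the red lever in rad about the cradle's +y axis through lever_pivot. 0 (open): upright, leaning 20 degrees to the front (-x); it swings over to the back (+x) to its stop at 1.85 (closed), 4 degrees above level. The brake bites from about 0.5; then it takes about 7 N at the thumb pad up to the centre at 1.4, past which it snaps to the stop. Let go short of that it springs back.
- lever_pivot (a point): Middle of the lever's hinge axis: cradle x 0, y -65, 97 mm above the table.
- lever_pad (a point): Middle of the lever's thumb pad, 75 mm from the pivot. The lever is 93 mm long from the pivot, 10 mm thick (the faces 5 mm either side of this point; the ribbed one is pushed) and 28 mm wide along the axis here, 18 mm nearer the pivot.
- jar_home (a point): Where the middle of the jar's underside is when it rests against both faces of the V-block: cradle x 0, y 90 mm, on top of the 12 mm base plate.
- jar: The work: amber glass jar with a black lid, 68 mm across, 78 mm tall, about 0.17 kg, loose on the base plate between two low rails (32 mm above the table, 2.7 mm clear of it on each side), some 10 to 35 mm short of the V-block. Origin in the middle of its underside.
- spare_jar_left: Bystander: amber jar 68 mm across, 78 mm tall, in front of the cradle's left end. Leave alone.
- spare_jar_back: Bystander: amber jar 68 mm across, 78 mm tall, behind the cradle's right end. Leave alone.
- tin: Bystander: round grey tin 68 mm across, 36 mm tall, in front of the cradle. Leave alone.
- stickers: Bystander: roll of stickers lying flat, 66 mm across, 30 mm tall, behind the cradle. Leave alone.
- black_marker: Bystander: felt marker with black cap, 14 x 134 x 15 mm (long along its y), in front of the cradle. Leave alone.
- clip_jar: Bystander: clip-top glass jar 93 x 74 x 88 mm behind the cradle. Leave alone.
Not all that is in view belongs to the job. What is shaped like the jar but pink or purple is not meant.

How it is judged:
On the way, in this order (a step that is already met when the one before it is completed fails the run):
1. the jar is fully home in the V-block with the rod's pad against it, the lever still open (horizontal distance between jar and jar_home below 0.005 m and horizontal distance between pad_face and jar below 0.037 m and value of joint pad_spring above 0.0004 m and angle between jar's own z axis and vertical below 0.08 rad and value of joint cam_lever below 0.6 rad), for 0.2 s.
2. the lever is flipped past centre to its stop (value of joint cam_lever above 1.7 rad), for 0.2 s.
At the end, for the whole second after the job is handed in: The jar stands upright (within 0.08 rad) and at rest within 5 mm of its home in the V-block, the pad's face is within about 3 mm of its side (pad centre less than 37 mm from the jar's axis) and pressed in by at least 0.4 mm, and the lever is at its closed stop (above 1.7 rad) (horizontal distance between jar and jar_home below 0.005 m and horizontal distance between pad_face and jar below 0.037 m and value of joint pad_spring above 0.0004 m and angle between jar's own z axis and vertical below 0.08 rad and value of joint cam_lever above 1.7 rad and linear speed of jar below 0.01 m/s); the robot touches nothing.
It fails at once if the pad's spring bottoms out (pushed in more than 9.5 of its 10 mm) (value of joint pad_spring above 0.0095 m).
It fails at once if another thing on the table is shifted by more than 25 mm (distance of any of spare_jar_left, spare_jar_back, tin, stickers, black_marker, clip_jar from where it was at the start of the episode above 0.025 m).
It fails at once if the jar is tipped (angle between jar's own z axis and vertical above 0.35 rad).
It also fails if it takes over 48 s, if anything falls off the work surface, if the arm or the gripper's body presses on something with over 40 N, if the wrist force passes 120 N, or if a joint passes its speed limit or range.

ROBOT

A 6-joint arm with a two-finger parallel gripper is mounted at the origin on a cart in front of the work surface, level with it; the furniture and walls round the work are solid. World frame = base frame: x ahead of the robot, y to its left, z up, the work surface at z = 0. Lengths are in m, angles in rad, forces in N, time in s.
With the tool pointing down it reaches from about 0.225 to 0.725 m from the base axis. Payload 3.1 kg.
Tool frame: the origin (TCP) lies on the front face of the gripper's body, between the roots of the fingers; the fingertips stand 73 mm ahead of it and the grasp point (between the pads) lies 54 mm ahead of it; z points along the fingers, y is the line along which they close (so a half turn about z gives the same grasp; the last joint's range is limited). The gripper opens to 85 mm and grips with 20 to 120 N. Pads are 22 mm wide; open, the fingers measure 114 mm over their backs; the gripper's body (76 mm by 85 mm) begins 54 mm behind the grasp point. The pads swing forward as they close: fully open they stand 13 mm farther back than shut.
Start: joints at [1.083, 0.048, 0.099, 1.622, 0, 1.443], TCP at [0.185, 0.491, 0.304] pointing down, gripper open.
Joint ranges: [-2.91, 2.91], [-0.99, 1.94], [-1.21, 1.42], [-2.12, 2.29], [-1.49, 1.47], [-3.14, 3.14]. Speed limits (rad/s): [2.79, 2.79, 3.14, 3.14, 3.14, 3.14].

INTERFACE

Orientations are given as a rotation vector (axis times angle).
In Python, from rig import env, sensors, optics, finish_job gives the robot as it stands. Calls block until the motion is done:
- env.movep(position, orientation): joint-space move of the TCP to a pose.
- env.move_linear(position, vel=0.15, frame=None, threshold=None): straight line of the TCP; frame=None keeps the orientation; vel is the mean speed in m/s. With threshold (N) it stops when the force on the tool has changed by that much, and returns True; else False.
- env.move_j(angles): joint-space move.
- env.release() and env.clamp(): open the fingers fully, or close them until they stop; the grip force is fixed at half the most.
- env.sleep(seconds).
- env.ik(position, orientation): joint angles nearest the present ones, or None.
- sensors.get_obs(): the state.
- optics.grab_frame(name): name is "scene" or "top" or "wrist"; returns a dict with "color" (384x512x3 uint8, red, green, blue), "depth" (384x512 float32, m along the optical axis (not along the pixel's ray), 0 where there is no reading), "vfov" (degrees; the focal length in pixels is half the picture's height over the tangent of half this angle, whatever the lens; pixels are square), "cx", "cy" (the principal point, pixels), "k1" (the pictures are not rectified: a ray, as slopes to the right and down, at radius r is drawn at 1 + k1 r^2 times it, then the intrinsics apply), "cam_to_world" (4x4, takes a point from camera to world coordinates). Camera axes: x right, y up, looking along -z (the intrinsics and any distortion apply to the point x, -y, -z); pixel columns grow to the right and rows downward; lengths in m; the calibration is good to about 2 mm. A picture is of the moment at which its call begins.
A pose or a line that the arm cannot do raises env.MotionError and nothing moves.
- finish_job(): hands the job in; it is judged then, once.
The state is a dict: "time": time; "qpos": joint angles; "qvel": joint speeds; "tau": joint torques, N m; "tcp_pos": TCP position; "eef_rot": TCP orientation; "wrist_force": force on the tool from outside, world axes, zero at the start; "ft_torque": the same for the moment, N m; "gripper_width": finger opening in m; "finger_force": force on a finger pad.
Only numpy, scipy, OpenCV 4.12 (cv2) and the standard library are available. Lean on these libraries where they do the work, as an engineer would, in place of code of your own. Each camera call takes 0.05 s, during which the arm holds its last target. There are 200 camera calls.

## Working session

There is one attempt and no reset: what is moved stays moved. The work goes in short steps, each a Python script; the robot and the scene stay as the last script left them, time stands still between calls to the robot, and variables do not carry over. Pictures are saved under pics/ and viewed, at most 10 in all, crops included, and the job is handed in when it is done.

```bash
ls; mkdir -p pics
python3 - <<'E'
from rig import env,sensors,optics
import cv2,numpy as np
for n in("scene","top"):
    f=optics.grab_frame(n); np.savez(f"pics/{n}.npz",**f)
    cv2.imwrite(f"pics/{n}0.png",cv2.cvtColor(f["color"],cv2.COLOR_RGB2BGR))
    print(n,f["vfov"],f["cx"],f["cy"],f["k1"],np.round(f["cam_to_world"],3).tolist())
o=sensors.get_obs();print(o["time"],o["eef_rot"],o["tcp_pos"],o["gripper_width"])
E
```

```text
pics
scene 46.10078213709364 262.003362344785 193.23922436753435 -0.03126103428329059 [[0.84, 0.285, -0.461, 0.1], [-0.542, 0.471, -0.696, -0.722], [0.018, 0.835, 0.55, 0.759], [0.0, 0.0, 0.0, 1.0]]
top 54.001600797528056 249.73947063382172 194.7435068583933 -0.07588973084425735 [[0.002, 0.997, -0.083, 0.55], [-1.0, 0.0, -0.022, 0.017], [-0.022, 0.083, 0.996, 1.055], [0.0, 0.0, 0.0, 1.0]]
0.1 [-0.56196385 -3.09024424  0.00325516] [0.1846456  0.49101596 0.302804  ] 0.08528929605896733
```

View pics/top0.png

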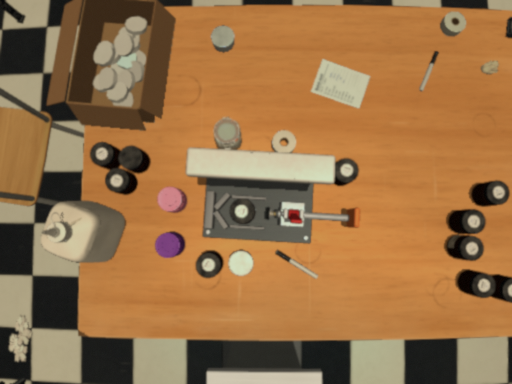

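View pics/scene0.png

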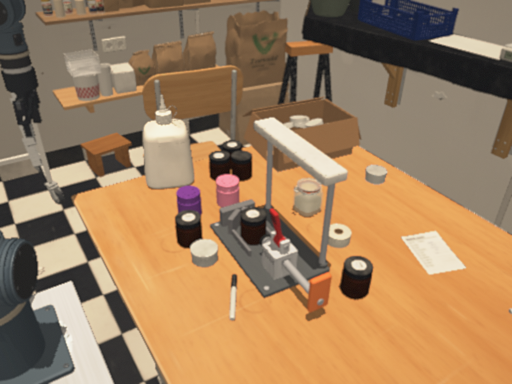

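The top view shows the cradle, with its plate at px (204–312, 180–242), the orange plate at (356,217), the red lever at (293,214) and the jar at (242,210). The yaw is small. The scene view confirms this layout. Next I measure the plate edges, the orange plate and the lever.

```bash
cat > h.py <<'E'
import numpy as np,cv2
def rays(f,uv):
    uv=np.asarray(uv,float).reshape(-1,1,2); fl=192/np.tan(np.radians(f["vfov"])/2)
    d=(uv.reshape(-1,2)-[f["cx"],f["cy"]])/fl; s=d.copy()
    for _ in range(10): s=d/(1+float(f["k1"])*(s**2).sum(1,keepdims=True))
    return np.c_[s[:,0],-s[:,1],-np.ones(len(s))]
def on_z(f,uv,z):
    T=f["cam_to_world"]; r=rays(f,uv)@T[:3,:3].T
    return T[:3,3]+r*((z-T[2,3])/r[:,2])[:,None]
def cloud(f):
    v,u=np.mgrid[:384,:512]; r=rays(f,np.c_[u.ravel(),v.ravel()])*f["depth"].reshape(-1,1)
    T=f["cam_to_world"]; return (r@T[:3,:3].T+T[:3,3]).reshape(384,512,3)
E
python3 - <<'E'
from h import *
for n in("top","scene"):
    f=dict(np.load(f"pics/{n}.npz")); P=cloud(f); hsv=cv2.cvtColor(f["color"],cv2.COLOR_RGB2HSV); H,S,V=cv2.split(hsv)
    near=(abs(P[...,0]-.5)<.2)&(P[...,1]>-.35)&(P[...,1]<.25)
    tab=near&(S>100)&(P[...,2]<.02); print(n,"table z",np.median(P[tab][:,2]))
    m=near&(S<80)&(V<120)&(abs(P[...,2]-.012)<.008)
    k,l,st,c=cv2.connectedComponentsWithStats(m.astype(np.uint8)); i=1+st[1:,4].argmax(); m=l==i
    ys,xs=np.nonzero(m); W=on_z(f,np.c_[xs,ys],.012)[:,:2]
    r=cv2.minAreaRect(W.astype(np.float32)); print("plate",r,np.round(cv2.boxPoints(r),4).tolist(), st[i])
    m=near&(S>190)&(H>3)&(H<14)&(V>120)&(P[...,2]>.02)
    k,l,st,c=cv2.connectedComponentsWithStats(m.astype(np.uint8)); i=1+st[1:,4].argmax(); m=l==i; Q=P[m]
    print("orange",len(Q),np.percentile(Q,[2,50,98],axis=0).round(4).tolist(),st[i])
    t=m&(P[...,2]>.11); 
    if n=="top": ys,xs=np.nonzero(m&(P[...,2]>.10)); print("otop",cv2.minAreaRect(on_z(f,np.c_[xs,ys],.117)[:,:2].astype(np.float32)))
    m=near&(S>170)&((H<4)|(H>172))&(P[...,2]>.06)
    Q=P[m];print("red",len(Q),np.percentile(Q,[2,50,98],axis=0).round(4).tolist())
    big=cv2.resize(cv2.cvtColor(f["color"],cv2.COLOR_RGB2BGR)[140:260,180:380] if n=="top" else cv2.cvtColor(f["color"],cv2.COLOR_RGB2BGR)[180:320,190:350],None,fx=4,fy=4,interpolation=cv2.INTER_CUBIC); cv2.imwrite(f"pics/{n}c.png",big)
E
```

```text
top table z 0.0005160757198456878
plate ((0.5955035090446472, 0.018163159489631653), (0.29540419578552246, 0.16440996527671814), 86.66246032714844) [[0.504800021648407, -0.12449999898672104], [0.6690000295639038, -0.13410000503063202], [0.6862000226974487, 0.1607999950647354], [0.5220000147819519, 0.1703999936580658]] [ 203  177  110   66 4093]
orange 30 [[0.5496, -0.225, 0.1081], [0.5745, -0.2226, 0.1137], [0.5919, -0.2208, 0.1179]] [354 209   3  18  30]
otop ((0.5706766843795776, -0.2228572964668274), (0.004993458278477192, 0.04221535846590996), 89.91656494140625)
red 112 [[0.5593, -0.0823, 0.1067], [0.5734, -0.0677, 0.1526], [0.5872, -0.0575, 0.1903]]
scene table z 0.0014725636592002322
plate ((0.553589940071106, 0.013948455452919006), (0.3013657033443451, 0.08943995088338852), 87.21226501464844) [[0.5016000270843506, -0.13439999520778656], [0.5909000039100647, -0.1386999934911728], [0.6055999994277954, 0.1623000055551529], [0.5163000226020813, 0.16660000383853912]] [ 211  222   87   75 1712]
orange 4 [[0.5463, -0.2334, 0.0985], [0.547, -0.2331, 0.1028], [0.5475, -0.2329, 0.1075]] [311 286   1   4   4]
red 175 [[0.5569, -0.0881, 0.102], [0.5661, -0.0807, 0.1472], [0.5823, -0.0637, 0.189]]
```

View pics/topc.png

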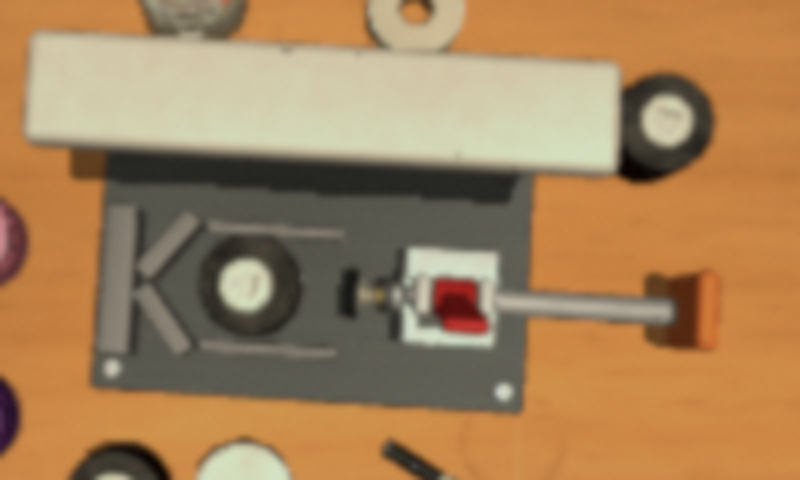

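```bash
cat >> h.py <<'E'
from scipy.spatial.transform import Rotation as R
yaw=-.055; O=np.array([.585,-.010,0]); RC=R.from_euler("z",yaw).as_matrix()
def w(p): return O+RC@np.asarray(p,float)        # cradle -> world
def loc(p): return RC.T@(np.asarray(p)-O)
def ori(tilt,xcr):                               # xcr: tool x along this cradle dir (+-y or across)
    t=np.radians(tilt); z=np.array([np.sin(t),0,-np.cos(t)]); a=np.array([np.cos(t),0,np.sin(t)]); Y=np.array([0,1.,0])
    x={"+y":Y,"-y":-Y,"+x":a,"-x":-a}[xcr]
    M=RC@np.c_[x,np.cross(z,x),z]; return R.from_matrix(M).as_rotvec(),RC@z
def tcp(tip,tilt,xcr,L): # cradle tip point -> TCP world
    r,z=ori(tilt,xcr); return w(tip)-L*z,r
E
python3 - <<'E'
from rig import env,sensors,optics
from h import *
env.movep([.36,.05,.36],ori(0,"-x")[0]); env.clamp()
q0=np.array(sensors.get_obs()["qpos"])
for tl,k in((20,"+y"),(20,"-y"),(35,"+x"),(35,"-x")):
    q=env.ik(*tcp([-.05,-.28,.06],tl,k,.073)); print(tl,k,None if q is None else np.round(np.array(q)-0,2))
best=min("+y -y".split(),key=lambda k:(lambda q:9e9 if q is None else abs(np.array(q)-q0).max())(env.ik(*tcp([-.02,-.285,.06],20,k,.073))))
print(best)
env.movep(*tcp([-.02,-.285,.10],20,best,.073))
hit=env.move_linear(tcp([-.02,-.285,-.005],20,best,.073)[0],vel=.03,threshold=3)
o=sensors.get_obs(); print(hit,o["time"],loc(o["tcp_pos"]),loc(np.array(o["tcp_pos"])+.073*ori(20,best)[1]),o["wrist_force"],o["gripper_width"])
env.move_linear(np.array(o["tcp_pos"])+[0,0,.06],vel=.1)
for n in("scene","top"):
    f=optics.grab_frame(n); np.savez(f"pics/{n}1.npz",**f); cv2.imwrite(f"pics/{n}1.png",cv2.cvtColor(f["color"],cv2.COLOR_RGB2BGR))
print(sensors.get_obs()["time"])
E
```

```text
20 +y [-0.73 -0.05 -0.39  0.96  0.22  0.92]
20 -y [-0.73 -0.05 -0.39  0.96  0.22 -2.22]
35 +x [-0.84 -0.23 -0.64  0.7   0.42  2.46]
35 -x [-0.84 -0.23 -0.64  0.7   0.42 -0.68]
+y
True 7.075 [-0.04490285 -0.28505188  0.07027856] [-0.01993538 -0.28505188  0.00168099] [-1.09686516  0.62933793  4.71783185] -9.793065380271769e-05
7.9417
```

View scene.

View pics/scene1.png

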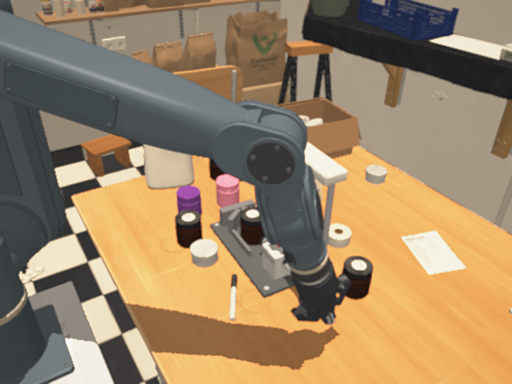

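Scene view: the closed gripper is at about (320,305), on the outer side of the orange plate and clear of spare_jar_back at (356,277). Now I push.

Run:
```python
from rig import env,sensors,optics
from h import *
y=RC[:,1]; k="+y"
env.move_linear(tcp([0,-.27,.055],20,k,.073)[0],vel=.12)
F0=np.array(sensors.get_obs()["wrist_force"])
def st(m):
    o=sensors.get_obs(); f=-(np.array(o["wrist_force"])-F0)@y; t=loc(np.array(o["tcp_pos"])+.073*ori(20,k)[1]); print(m,round(o["time"],2),"push",round(f,2),t.round(4)); return f,t
st("start")
h=env.move_linear(tcp([0,-.185,.055],20,k,.073)[0],vel=.04,threshold=8); f,t=st(h)
for i in range(16):
    if f>8.5 or t[1]>-.14: break
    h=env.move_linear(tcp([0,t[1]+ (.01 if f<5 and t[1]<-.175 else .002),.055],20,k,.073)[0],vel=.02,threshold=max(2,9-f)); f,t=st(h)
```

```text
start 8.31 push 0.0 [-0.0003 -0.2693  0.0539]
False 10.58 push 6.34 [-0.0003 -0.186   0.055 ]
False 10.83 push 7.83 [-0.0003 -0.1851  0.055 ]
False 11.08 push 6.6 [-0.0005 -0.1843  0.0554]
False 11.33 push 7.42 [-0.0006 -0.1839  0.0554]
False 11.58 push 8.28 [-0.0006 -0.1837  0.0554]
False 11.83 push 8.53 [-0.0006 -0.1837  0.0555]
```

Run:
```python
from rig import env,sensors,optics
from h import *
o=sensors.get_obs(); print(o["time"],o["wrist_force"],o["ft_torque"])
f=optics.grab_frame("top"); P=cloud(f)
a=cv2.cvtColor(f["color"],cv2.COLOR_RGB2BGR)[150:250,190:370]; g=cv2.cvtColor(optics.grab_frame("scene")["color"],cv2.COLOR_RGB2BGR)[170:320,210:370]
cv2.imwrite("pics/c2.png",np.vstack([cv2.resize(a,(540,300),interpolation=2),cv2.resize(g,(320,300),interpolation=2) if 0 else cv2.resize(g,(540,300))[:, :540]]))
```

```text
11.8333 [-6.83715041 -8.33721614  3.39463935] [-1.13211376  1.24256369 -0.38034959]
```

View pics/c2.png

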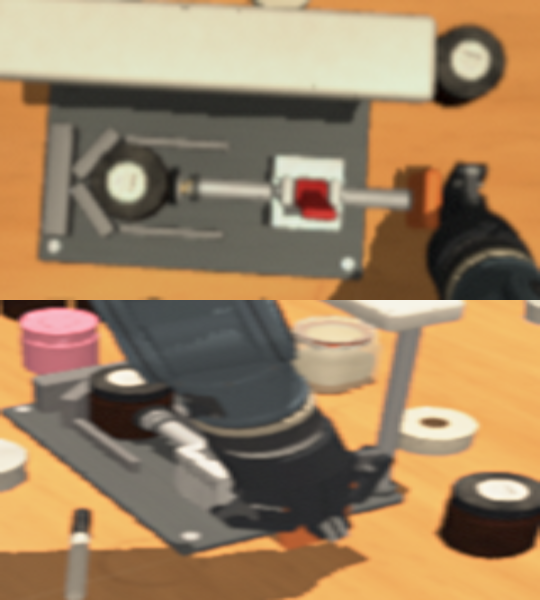

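The rod has moved about 67 mm. The pad touches the jar, and the jar looks seated in the V at top px (232,211). I check that numerically.

Run:
```python
from rig import env,sensors,optics
from h import *
f0=dict(np.load("pics/top.npz")); f=optics.grab_frame("top")
def lid(f):
    P=cloud(f); g=cv2.cvtColor(f["color"],cv2.COLOR_RGB2HSV)
    m=((g[...,1]<70)&(g[...,2]>170)&(abs(P[...,2]-.09)<.012)).astype(np.uint8)
    k,l,s,c=cv2.connectedComponentsWithStats(m)
    for i in range(1,k):
        p=loc(on_z(f,c[i],.09)[0])
        if s[i,4]>8 and abs(p[0])<.03 and 0<p[1]<.15: print("lid",s[i],p.round(4))
def orange(f):
    P=cloud(f); H,S,V=cv2.split(cv2.cvtColor(f["color"],cv2.COLOR_RGB2HSV))
    m=(S>190)&(H>3)&(H<14)&(V>120)&(P[...,2]>.1)&(P[...,1]<-.1)&(P[...,1]>-.3)&(abs(P[...,0]-.57)<.1)
    v,u=np.nonzero(m); q=(on_z(f,np.c_[u,v],.117)-O)@RC; print("orange",len(q),np.percentile(q[:,:2],[2,50,98],axis=0).round(4).tolist())
for x in(f0,f): lid(x); orange(x)
```

```text
lid [235 205  12  12 114] [-0.0006  0.0718  0.09  ]
orange 33 [[-0.0237, -0.2214], [0.001, -0.2119], [0.0184, -0.2105]]
lid [226 205  12  12 120] [-0.0009  0.0955  0.09  ]
orange 50 [[-0.0216, -0.1663], [-0.0021, -0.1565], [0.0205, -0.153]]
```

Run:
```python
from rig import env,sensors,optics
from h import *
y=RC[:,1]; k="+y"
def st(m):
    o=sensors.get_obs(); F=np.array(o["wrist_force"]); t=loc(np.array(o["tcp_pos"])+.073*ori(20,k)[1]); print(m,round(o["time"],2),(RC.T@F).round(2),t.round(4)); return -(F@y),t
f,t=st(0)
# absolute commanded creep, 0.7 mm per step
c=t[1]+.001
for i in range(6):
    if f>10.2: break
    c+=.0008; h=env.move_linear(tcp([t[0],c,.055],20,k,.073)[0],vel=.02); env.sleep(.1); f,t=st(round(c,4))
env.sleep(.25); st("hold")
for d in(.004,.008,.05):
    env.move_linear(tcp([t[0],t[1]-d,.055],20,k,.073)[0],vel=.04 if d<.02 else .12); st("back")
f=optics.grab_frame("top"); P=cloud(f); g=cv2.cvtColor(f["color"],cv2.COLOR_RGB2HSV)
k_,l,s,c=cv2.connectedComponentsWithStats(((g[...,1]<70)&(g[...,2]>170)&(abs(P[...,2]-.09)<.012)).astype(np.uint8))
for i in range(1,k_):
    p=loc(on_z(f,c[i],.09)[0])
    if abs(p[0])<.03 and 0<p[1]<.15 and s[i,4]>8: print("lid",p)
a=cv2.cvtColor(f["color"],cv2.COLOR_RGB2BGR)[150:250,190:370]; cv2.imwrite("pics/c3.png",cv2.resize(a,(792,440),interpolation=2))
```

```text
0 11.98 [-6.87 -8.    2.41] [-0.0006 -0.1837  0.0555]
-0.1819 12.33 [-5.22 -8.06  1.59] [-0.0008 -0.1836  0.0557]
-0.1811 12.68 [-4.77 -8.85  1.69] [-0.0008 -0.1831  0.0558]
-0.1803 13.03 [-4.76 -9.86  1.18] [-0.0008 -0.1826  0.0558]
-0.1795 13.38 [-4.37 -9.67  2.55] [-0.0008 -0.1821  0.0559]
-0.1787 13.73 [-5.55 -9.73  1.73] [-0.0009 -0.1815  0.056 ]
-0.1779 14.08 [ -5.77 -10.77   2.7 ] [-0.001  -0.181   0.0561]
hold 14.33 [ -5.42 -10.27   2.8 ] [-0.0009 -0.181   0.0562]
back 14.66 [-4.66 -5.79  2.32] [-0.0009 -0.1858  0.0559]
back 14.91 [-0.89  0.82  0.38] [-0.0005 -0.1883  0.0551]
back 15.41 [ 0.01  0.44 -0.01] [-0.001  -0.2309  0.0548]
lid [-0.00085332  0.09552787  0.09      ]
```

View pics/c3.png

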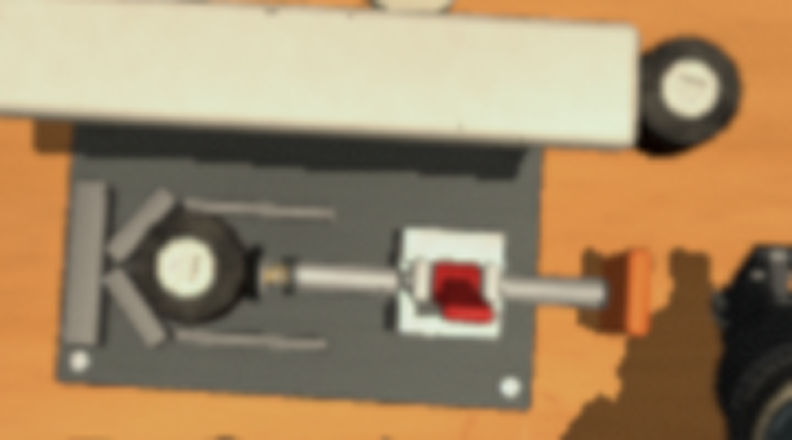

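The push rose at about 1.5 N/mm, so the jar is home. In the top view the pad is against the jar at crop (255,272) and the lever is still open. Next is the lever.

```bash
sed -i 's/O=np.array(\[.585,-.010,0\])/O=np.array([.585,-.006,0])/' h.py
python3 - <<'E'
from rig import env,sensors,optics
from h import *
T=35; k="-x"; L=.073; h=.011
def tip(a,pen=.003):
    th=a-np.radians(20); n=np.array([-np.cos(th),0,np.sin(th)]); d=np.array([np.sin(th),0,np.cos(th)])
    return np.array([0,-.065,.097])+.075*d+n*(.005+h*abs(np.cos(th+np.radians(T)))-pen)
A=np.arange(0,1.81,.2).tolist()+[1.86]
W=[tcp(tip(a),T,k,L) for a in A]; print([env.ik(*x) is not None for x in W])
o=sensors.get_obs()
env.move_linear(np.array(o["tcp_pos"])+[-.03,0,.15],vel=.2)
env.movep(*tcp([-.09,-.15,.22],T,k,L))
env.move_linear(tcp(tip(0)+[-.035,0,.0],T,k,L)[0],vel=.15)
F0=np.array(sensors.get_obs()["wrist_force"])
for a,(p,r) in zip(A,W):
    hit=env.move_linear(p,vel=.06,threshold=25)
    o=sensors.get_obs(); print(round(a,2),hit,round(o["time"],2),(RC.T@(np.array(o["wrist_force"])-F0)).round(1),(loc(np.array(o["tcp_pos"])+L*ori(T,k)[1])-tip(a)).round(4))
    if hit: break
f=optics.grab_frame("scene"); cv2.imwrite("pics/c4.png",cv2.resize(cv2.cvtColor(f["color"],cv2.COLOR_RGB2BGR)[130:330,180:400],None,fx=2.7,fy=2.7))
E
```

```text
[True, True, True, True, True, True, True, True, True, True, True]
0.0 False 19.3 [-0.1  1.2  0.6] [-0.0001 -0.0001 -0.0002]
0.2 False 19.72 [-0.6  0.8  0.6] [0.0003 0.     0.0004]
0.4 False 20.14 [-0.8  1.   0.7] [ 0.0001  0.     -0.    ]
0.6 False 20.57 [-0.3  0.6  1. ] [ 0.0001  0.0001 -0.0001]
0.8 False 21.0 [-0.4  0.8  0.4] [ 0.0002  0.     -0.0002]
1.0 False 21.43 [-0.5  0.6 -0. ] [ 0.0002  0.     -0.0001]
1.2 False 21.87 [0.  0.2 0.3] [0.0003 0.     0.0002]
1.4 False 22.27 [1.  1.3 0.8] [-0.0003  0.0001 -0.0011]
1.6 False 22.63 [0.4 0.5 0.2] [-0.0004  0.0001 -0.0011]
1.8 False 23.0 [-0.3  0.7  0.1] [-0.0003  0.0001 -0.0011]
1.86 False 23.25 [-3.3  1.4  3.9] [ 0.0007 -0.0001  0.0015]
```

View pics/c4.png

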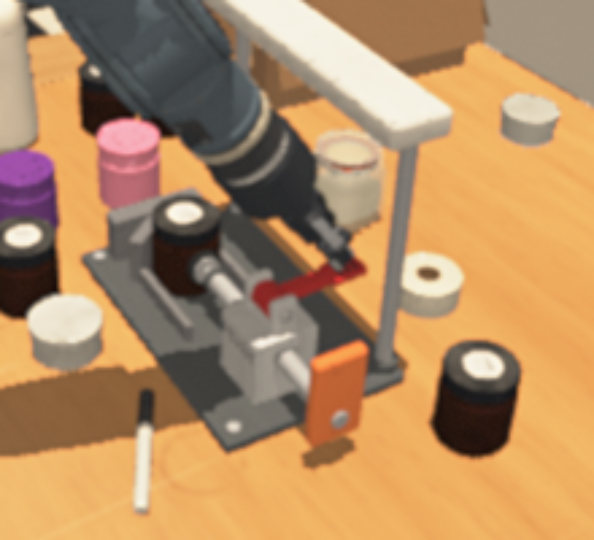

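The lever lies over to the back, from (265,295) to (360,265) in the crop, with the fingertips on its thumb pad. I press lightly, back off along the tool axis and check.

Run:
```python
from rig import env,sensors,optics
from h import *
o=sensors.get_obs(); p=np.array(o["tcp_pos"]); z=ori(35,"-x")[1]
print(env.move_linear(p+[0,0,-.006],vel=.03,threshold=10),sensors.get_obs()["wrist_force"])
env.sleep(.2)
p=np.array(sensors.get_obs()["tcp_pos"])
env.move_linear(p-.02*z,vel=.08); env.move_linear(p-.14*z,vel=.2)
o=sensors.get_obs(); print(o["time"],o["wrist_force"],loc(o["tcp_pos"]))
f=optics.grab_frame("scene"); P=cloud(f); H,S,V=cv2.split(cv2.cvtColor(f["color"],cv2.COLOR_RGB2HSV))
Q=(P-O)@RC; m=(S>150)&((H<5)|(H>172))&(Q[...,2]>.08)&(abs(Q[...,1]+.065)<.03)&(abs(Q[...,0])<.15)
print(np.percentile(Q[m],[2,25,50,75,98],axis=0).round(3).tolist())
c=np.polyfit(Q[m][:,0],Q[m][:,2],1); print("lever slope deg",np.degrees(np.arctan(c[0])))
t=optics.grab_frame("top"); P=cloud(t); g=cv2.cvtColor(t["color"],cv2.COLOR_RGB2HSV)
k,l,s,c=cv2.connectedComponentsWithStats(((g[...,1]<70)&(g[...,2]>170)&(abs(P[...,2]-.09)<.012)).astype(np.uint8))
print([loc(on_z(t,c[i],.09)[0]).round(4) for i in range(1,k) if s[i,4]>8 and 0<loc(on_z(t,c[i],.09)[0])[1]<.15])
b=lambda i:cv2.cvtColor(i["color"],cv2.COLOR_RGB2BGR)
cv2.imwrite("pics/c5.png",np.hstack([cv2.resize(b(f)[180:310,200:350],(390,390)),cv2.resize(b(t)[140:250,190:370],(400,390))]))
```

```text
True [-2.99312069  0.6998567   5.33527216]
24.875 [1.03231987 0.38493865 0.01320469] [-0.0457142  -0.06516979  0.28360758]
[[-0.013, -0.081, 0.099], [0.011, -0.075, 0.105], [0.04, -0.071, 0.106], [0.063, -0.065, 0.108], [0.085, -0.059, 0.112]]
lever slope deg 0.7039908466755176
[array([-0.0008,  0.0916,  0.09  ]), array([-0.1424,  0.141 ,  0.09  ])]
```

View pics/c5.png

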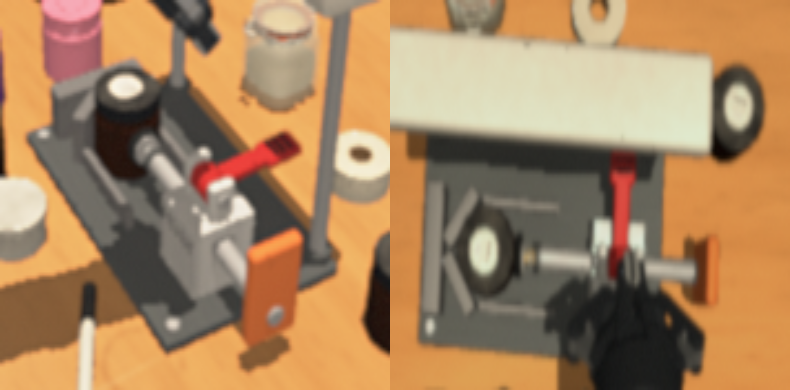

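The lever stays closed, near level, after I let go. The jar is home with the pad on it, and the gripper is clear.

```bash
python3 -c "
from rig import finish_job
print(finish_job())"
```

```text
the job is handed in; nothing more can be done
None
```

I handed the job in at about 25 s of the 48 s limit: the jar is home in the V-block with the pad sprung against it, the red lever is over at its closed stop, and the gripper is clear of everything; the judge's verdict was not shown.

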